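# Prop the spin-test chamber's lid half open and pin it

## Robot

A 6-joint arm with a two-finger parallel gripper is mounted at the origin on the work surface. World frame = base frame: x ahead of the robot, y to its left, z up, the work surface at z = 0. Lengths are in mm, angles in rad, forces in N, time in s.
With the tool pointing down it reaches from about 275 to 750 mm from the base axis. Payload 10.2 kg.
Tool frame: the origin (TCP) lies midway between the tips of the shut fingers; the grasp point (between the pads) lies 19 mm behind it; z points along the fingers, y is the line along which they close (so a half turn about z gives the same grasp; the last joint's range is limited). The gripper opens to 88 mm and grips with 3 to 60 N. Pads are 18 mm wide; open, the fingers measure 123 mm over their backs; the gripper's body (75 mm by 187 mm) begins 45 mm behind the grasp point.
Start: joints at [-1.499, 0.313, 1.498, -0, 1.331, -0.223], TCP at [152.525, -502.362, 238.72] pointing down, gripper open.
Joint ranges: [-2.94, 2.94], [-0.97, 2.17], [0.19, 2.56], [-1.23, 4.37], [0.02, 3.11], [-2.88, 2.88]. Speed limits (rad/s): [2.39, 2.39, 3.01, 3.14, 3.14, 3.14].

## Interface

Orientations are given as a 3x3 rotation matrix whose columns are the frame's x, y, z axes.
In Python, from workcell import env, hand, solver, eyes gives the robot as it stands. Calls block until the motion is done:
- env.movep(position, orientation): joint-space move of the TCP to a pose.
- env.move_linear(position, frame=None, v=150, guard=None): straight line of the TCP; frame=None keeps the orientation; v is the mean speed in mm/s. With guard (N) it stops when the force on the tool has changed by that much, and returns True; else False.
- env.move_j(angles): joint-space move.
- hand.command_gripper(opening): finger opening in mm; the grip force is fixed at half the most; returns when the fingers have stopped.
- env.hold(seconds).
- solver.ik(position, orientation): joint angles nearest the present ones, or None.
- env.read_state(): the state.
- eyes.snapshot(name): name is "scene" or "side" or "wrist"; returns (picture, depth): 420x560x3 uint8, blue, green, red; 420x560 float32, mm along the optical axis (not along the pixel's ray), 0 where there is no reading.
- eyes.camera_model(name): a dict with "fov_y" (degrees; the focal length in pixels is half the picture's height over the tangent of half this angle, whatever the lens; pixels are square), "cx", "cy" (the principal point, pixels), "position" and "attitude" of the camera in the world. Camera axes: x right, y down, z forward; pixel columns grow to the right and rows downward; lengths in mm; the calibration is good to about 2 mm. The wrist camera is an equidistant fisheye: a pixel r from the principal point sees the ray r / f radians off the axis. A picture is of the moment at which its call begins: read the wrist's pose just before it. camera_model takes no time and is no camera call; for the wrist camera it gives the pose at the moment of the call.
A pose or a line that the arm cannot do raises env.PlanningError and nothing moves.
- env.sign_off(): hands the job in; it is judged then, once.
The state is a dict: "time_s": time; "joint_positions": joint angles; "joint_velocities": joint speeds; "effort": joint torques, N m; "tcp_pos": TCP position; "orientation": TCP orientation; "wrist_force": force on the tool from outside, world axes, zero at the start; "torque": the same for the moment, N m; "gripper_width": finger opening in mm; "gripper_force": force on a finger pad.
Only numpy, scipy, OpenCV 4.12 (cv2) and the standard library are available. Lean on these libraries where they do the work, as an engineer would, in place of code of your own. Each camera call takes 0.05 s, during which the arm holds its last target. There are 200 camera calls.

## Task

The grey spin-test chamber has to stand half open for tuning: by its black ball knob raise the clear, stiff-hinged lid to about 50 degrees, where the middle (yellow) hole of the quadrant on its right side lines up with the brass bush in the chamber wall. Then take the red-handled stay pin from the bench and push it nose first through the hole and into the bush until its collar meets the quadrant, and leave it there. Do not disturb the loose yellow yo-yo, the steel spacer, the flat plate or the screwdriver.

Things in the scene. Friction and masses are not known exactly. Their poses are not given: they have to be found in the camera images.
- chamber: spin-test chamber, fixed: grey open box 220 x 220 mm, rim 112 mm high, a blue yo-yo on a spindle inside. Origin at the centre of its underside; x to its rear (hinge side), y to its left, z up; yaw within 0.3 rad of the robot's axes. On its right wall (-y) a square brass bush, 28 x 28 mm, with a 12.5 mm bore along y that runs right through the wall.
- lid (a joint): angle of the chamber's clear lid in rad: 0 closed flat, growing as its front edge rises, range 0 to 1.75; starts between 0 and 0.2. 0.873 (50 degrees) is the half-open position. The hinge is stiff: the lid stays at any angle where it is left, and raising it takes about 4 to 6 N at the knob.
- lid_hinge (a point): midpoint of the lid's hinge axis, at the rear top edge of the chamber, 118 mm above the bench; the axis runs along the chamber's y. Fixed to the chamber (chamber's axes).
- lid_knob (a point): centre of the black ball knob, 32 mm across, on a thin stem near the lid's front edge, 214 mm in front of the hinge axis, 39 mm above the lid's mid-plane, 34 mm above its top face. Axes turn with the lid (x to the hinge, y left, z out of its top). Grip at its centre or a little lower with about 30 to 50 N, fingers closing along the chamber's y; it slips least if the gripper tilts with the lid.
- middle_hole (a point): centre, on the outer (right) face, of the quadrant's middle hole: 12.5 mm across, in a 5 mm steel arc strap fixed to the lid, its faces 4 and 9 mm outside the bush. Three such holes, for 30, 50 and 70 degrees, lie on a circle of 85 mm radius about the hinge; the middle one, on a yellow segment, is in line with the bush at 0.873 rad. Axes turn with the lid.
- bush (a point): centre of the outer mouth of the bush's bore, fixed, 92 mm above the bench; chamber's axes: the pin goes in along +y. With the pin home its nose is 51 mm past this point.
- pin: stay pin, 160 g, lying level, nose within 0.6 rad of world +y. Along its x from the origin (underside, below mid-handle; axis 9 mm higher): red square handle 18 x 18 mm, -25 to 25 mm; neck 12 mm thick to 55; collar 18 mm across to 60; shank 10 mm thick to 120, its last 14 mm tapering to 4 mm. Gripped at mid-handle or behind, a gripper pointing down clears the raised lid with the pin home.
- pin_nose (a point): tip of the pin's nose, on its axis; pin's axes.
- yoyo: loose yellow yo-yo 56 mm across and 44 mm high, lying on its side face, left of the chamber; origin at the centre of its underside. Leave alone.
- spacer: loose stainless press spacer ring, 60 mm across, 25 mm high, on the right-hand part of the bench with the pin (either may be nearer the robot); origin at the centre of its underside. Leave alone.
- plate: loose brushed-metal flat plate 100 x 150 x 8 mm, left of the chamber; origin at the centre of its underside. Leave alone.
- driver: loose screwdriver with a blue handle, 160 mm long, lying at the right front of the bench, nearer the robot than the pin. Leave alone.
- press: cast-iron lever bearing press bolted down at the far left, 390 mm high to its lever's ball; origin under its base. Fixed; keep clear.

How it is judged:
By the outcome, as a careful person would: the job done as asked, in the order asked, and still so for the second after the job is handed in, with the robot touching nothing.
It also fails if it takes over 64 s, if anything falls off the work surface, if the arm or the gripper's body presses on something with over 40 N, if the wrist force passes 120 N, or if a joint passes its speed limit or range.

## Working session

There is one attempt and no reset: what is moved stays moved. The work goes in short steps, each a Python script; the robot and the scene stay as the last script left them, time stands still between calls to the robot, and variables do not carry over. Pictures are saved under pics/ and viewed, at most 12 in all, crops included, and the job is handed in when it is done.

```bash
ls; mkdir -p pics
python3 - <<'E'
from workcell import env, hand, solver, eyes
import cv2, numpy as np
for n in ("scene","side","wrist"):
    m=eyes.camera_model(n); print(n,m)
    p,d=eyes.snapshot(n); cv2.imwrite(f"pics/{n}0.png",p); np.save(f"pics/{n}0.npy",d)
a=cv2.imread("pics/scene0.png")
s=env.read_state(); print(s["orientation"],s["wrist_force"],s["time_s"])
E
```

```text
pics
scene {'fov_y': 42.297712224851985, 'cx': 275.6990941432215, 'cy': 202.38813615723646, 'position': array([1285.48038528, -230.40667378, 1527.27885206]), 'attitude': array([[ 0.3510443 ,  0.80521089, -0.4779156 ],
       [ 0.93634371, -0.2989694 ,  0.18405908],
       [ 0.00532424, -0.51210616, -0.85890566]])}
side {'fov_y': 44.11105111257152, 'cx': 278.65723480989203, 'cy': 217.0945569915969, 'position': array([ -356.90539455, -1125.0194703 ,  1068.02164925]), 'attitude': array([[ 0.80912144, -0.32522089,  0.48944241],
       [-0.58759724, -0.4375435 ,  0.68065055],
       [-0.00720944, -0.83832396, -0.54512472]])}
wrist {'fov_y': 65.70646984690485, 'cx': 278.91315999096247, 'cy': 205.0711478519855, 'position': array([ 224.77075205, -481.24764803,  383.28586595]), 'attitude': array([[ 0.29027046, -0.91521913, -0.27949421],
       [-0.95694405, -0.27793896, -0.08371385],
       [-0.00106582,  0.29175998, -0.95649097]])}
[[ 9.56857601e-01  2.90557269e-01 -7.07243165e-05]
 [ 2.90557204e-01 -9.56857158e-01  9.43200231e-04]
 [ 2.06380614e-04 -9.23057770e-04 -9.99999553e-01]] [-0.14118551  0.4711453   0.78038786] 0.15
```

View pics/scene0.png

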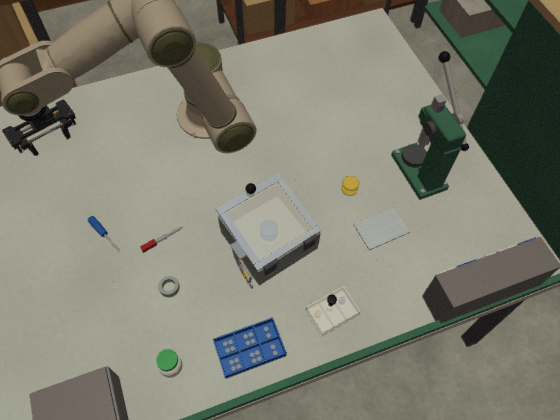

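View pics/side0.png

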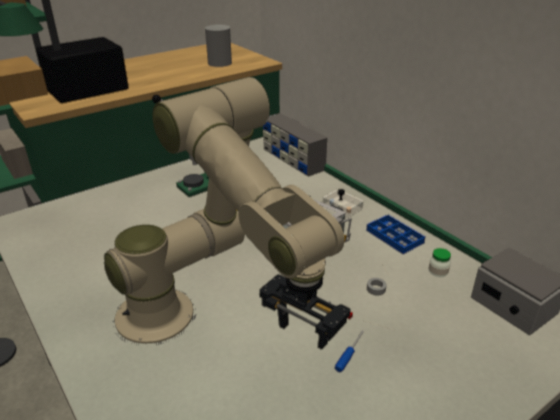

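Scene view: black knob (251,188), chamber with front-left corner near (222,208), quadrant and bush around (242,265), pin handle (149,245) to nose (182,227), spacer (169,286), driver (103,230). The side view is blocked by the arm.

```bash
cat > h.py <<'E'
import numpy as np, cv2
from workcell import env, hand, solver, eyes
def ray(m,uv):
    uv=np.atleast_2d(np.asarray(uv,float)); f=210/np.tan(np.radians(m["fov_y"])/2)
    q=(uv-[m["cx"],m["cy"]])/f
    if m.get("fish"):
        r=np.linalg.norm(q,axis=1)+1e-12
        d=np.c_[q*(np.sin(r)/r)[:,None],np.cos(r)]
    else: d=np.c_[q,np.ones(len(q))]
    return d@np.asarray(m["attitude"]).T
def plane(m,uv,z):
    d=ray(m,uv); p=m["position"]; return p+d*((z-p[2])/d[:,2])[:,None]
def deep(m,uv,dep):   # dep along optical axis
    d=ray(m,uv); z=d@np.asarray(m["attitude"])[:,2]
    return m["position"]+d*(np.asarray(dep)/z)[:,None]
def cam(n):
    m=eyes.camera_model(n); m["fish"]=n=="wrist"; return m
def snap(n,name):
    m=cam(n); p,d=eyes.snapshot(n); cv2.imwrite(f"pics/{name}.png",p); np.savez(f"pics/{name}.npz",d=d,**m); return m,p,d
def load(name):
    z=np.load(f"pics/{name}.npz"); m={k:z[k] for k in z.files}; d=m.pop("d"); m["fish"]=bool(m["fish"]); return m,cv2.imread(f"pics/{name}.png"),d
def mid(m1,u1,m2,u2):  # two-ray midpoint and gap
    a,b=ray(m1,u1)[0],ray(m2,u2)[0]; a/=np.linalg.norm(a); b/=np.linalg.norm(b)
    t=np.linalg.lstsq(np.c_[a,-b],m2["position"]-m1["position"],rcond=None)[0]
    P,Q=m1["position"]+a*t[0],m2["position"]+b*t[1]; return (P+Q)/2,np.linalg.norm(P-Q)
E
python3 - <<'E'
from h import *
m=cam("scene");p=cv2.imread("pics/scene0.png");d=np.load("pics/scene0.npy")
c=cv2.resize(p[175:305,130:330],None,fx=4,fy=4,interpolation=cv2.INTER_CUBIC);cv2.imwrite("pics/s0c.png",c)
for u,v,z in [(251,188,150),(149,245,18),(182,227,9),(169,286,25),(97,225,10),(350,183,44),(242,265,92)]:
    print((u,v),plane(m,(u,v),z)[0].round(0),deep(m,(u,v),d[v,u])[0].round(0))
hsv=cv2.cvtColor(p,cv2.COLOR_BGR2HSV)
E
```

```text
(251, 188) [446.  13. 150.] [479.   3. 204.]
(149, 245) [ 453. -328.   18.] [ 453. -328.   18.]
(182, 227) [ 422. -215.    9.] [ 421. -215.    7.]
(169, 286) [ 609. -304.   25.] [ 597. -305.   -1.]
(97, 225) [ 322. -465.   10.] [ 331. -463.   24.]
(350, 183) [476. 340.  44.] [475. 340.  43.]
(242, 265) [650. -87.  92.] [662. -90. 120.]
```

View pics/s0c.png

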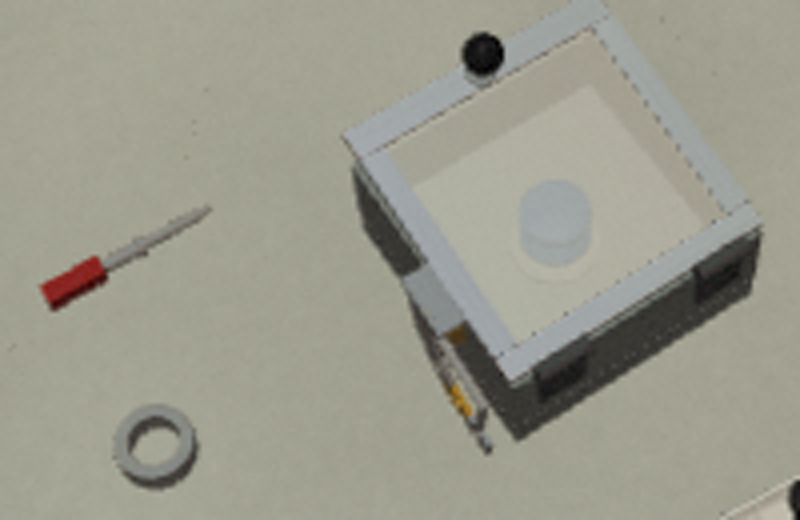

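View pics/wrist0.png

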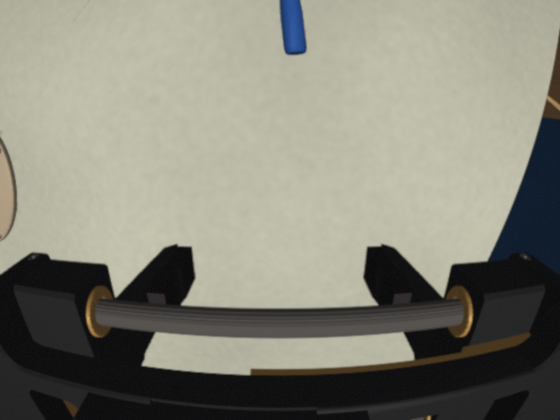

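Scene crop: the lid's corners show at crop (345,135), (603,5), (760,222) and (513,378), with the knob at (483,53), the brass bush at (457,332), the yellow segment at (460,400) and the pin running from (72,283) to (210,207). The wrist picture shows only the driver. Next I'll move over for close wrist views.

Run:
```python
from h import *
R=np.diag([1.,-1,-1])
env.movep([400,-250,330],R); m,p,d=snap("wrist","w1")
env.movep([430,0,380],R); m2,p2,d2=snap("wrist","w2")
print(env.read_state()["time_s"],env.read_state()["joint_positions"])
ms,_,_=snap("side","side1")
cv2.imwrite("pics/w12.png",cv2.resize(np.vstack([p[:300],p2[:300]]),None,fx=1,fy=1))
```

```text
2.625 [-2.76226875e-01  3.45391999e-02  1.46991678e+00 -2.19232947e-04
  1.63804759e+00  1.29616585e+00]
```

View pics/w12.png

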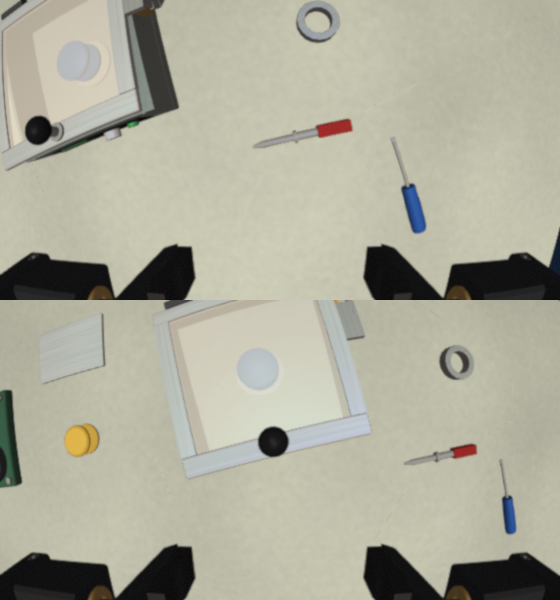

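Upper (w1): knob (38,130), quadrant and bush at (150,5), pin nose (254,146) to handle end (351,125), spacer (318,21), driver (410,190). Lower (w2): knob (273,141), chamber front edge (187,175) to (370,130), so yaw is about +0.24. I need one more view over the rear right.

Run:
```python
from h import *
R=np.diag([1.,-1,-1])
env.movep([560,-130,330],R); m3,p3,d3=snap("wrist","w3")
env.movep([500,-250,200],R); m4,p4,d4=snap("wrist","w4")
def comp(mask,near):
    n,l,st,c=cv2.connectedComponentsWithStats(mask.astype(np.uint8)); 
    k=[i for i in range(1,n) if st[i,4]>25]; k=min(k,key=lambda i:np.hypot(*(c[i]-near))); return c[k],l==k
V={n:load(n) for n in("w1","w2")}
V["w3"]=(m3,p3,d3)
K={}
for n,g in(("w1",(38,130)),("w2",(273,141))):
    c,mk=comp(V[n][1].max(2)<55,np.array(g)); (x,y),r=cv2.minEnclosingCircle(np.argwhere(mk)[:,::-1].astype(np.float32)); print(n,c,(x,y),r); K[n]=(x,y)
ms=cam("scene"); ps=cv2.imread("pics/scene0.png")
c,mk=comp(ps.max(2)<50,np.array((251,188))); (x,y),r=cv2.minEnclosingCircle(np.argwhere(mk)[:,::-1].astype(np.float32));print("sc",c,x,y,r)
print(mid(V["w1"][0],K["w1"],V["w2"][0],K["w2"]), mid(V["w2"][0],K["w2"],ms,(x,y)))
# pin
for n in("w1","w2"):
    m,p,d=V[n]; h=cv2.cvtColor(p,cv2.COLOR_BGR2HSV)
    red=((h[...,0]<8)|(h[...,0]>172))&(h[...,1]>140)&(h[...,2]>60)
    c,mk=comp(red,np.array((335,129) if n=="w1" else (463,151)))
    print(n,"red",c,mk.sum(),plane(m,c,14)[0],cv2.minAreaRect(np.argwhere(mk)[:,::-1].astype(np.float32)))
print(plane(V["w1"][0],(254,146),9),plane(V["w1"][0],[(318,21)],25))
# lid front edge
print("front edge",[deep(V["w2"][0],u,V["w2"][2][u[1],u[0]])[0].round(1) for u in[(195,166),(360,125),(173,50),(330,45),(220,160),(330,132)]])
cv2.imwrite("pics/w34.png",np.vstack([p3[:280],p4[:280]]))
```

```text
w1 [ 38.09041591 129.90235081] (38.073768615722656, 129.8524627685547) 13.764305114746094
w2 [272.91277259 141.42211838] (272.8966979980469, 141.18594360351562) 14.41069507598877
sc [250.48051948 188.19480519] 250.5 188.27777099609375 4.954839706420898
(array([471.99641242,   4.30956969, 190.10291911]), np.float64(0.0012756155852912516)) (array([472.08473063,   4.07926268, 191.60931113]), np.float64(0.4247258515092285))
w1 red [334.14516129 127.74462366] 372 [ 449.01657309 -329.7996858    14.        ] ((334.0729675292969, 127.72149658203125), (11.33057689666748, 33.11618423461914), 78.11134338378906)
w2 red [464.28571429 150.6047619 ] 210 [ 449.50108381 -328.97498273   14.        ] ((464.18048095703125, 150.6756134033203), (9.498652458190918, 23.118043899536133), 77.90524291992188)
[[ 421.5881107  -215.63897144    9.        ]] [[ 600.507499   -304.95005606   25.        ]]
front edge [array([441.3,  96.3, 157.5]), array([488.8, -94.8, 156. ]), array([584. , 127.4, 132.2]), array([583.7, -62. , 137.7]), array([447.7,  66. , 157.4]), array([479.8, -59.6, 157.8])]
```

View pics/w34.png

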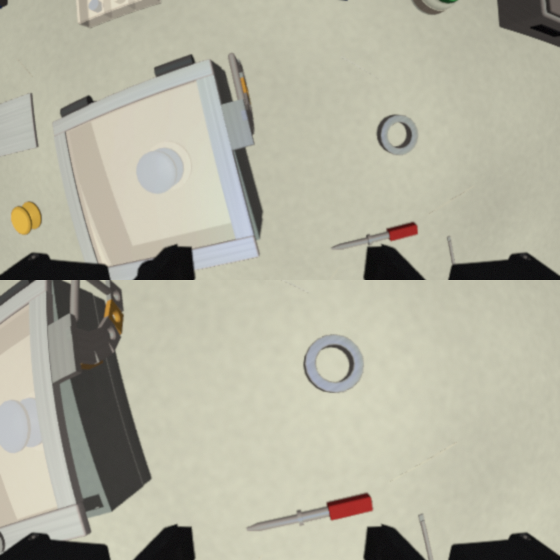

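Upper (w3): rear lid edge (55,123)-(212,60), yellow segment (244,88), spacer (398,134), pin (335,246)-(415,230). Lower (w4): yellow middle hole around (116,36), brass bush (90,86), pin nose (250,248). 

The knob is at (472,4,190.5), which gives lid ≈ 0.16 and yaw ≈ 0.244. I'll check reachability next.

```bash
cat >> h.py <<'E'
YAW=0.244; KN=np.array([472.,4.2,190.7]); TH0=0.16
cx=np.array([np.cos(YAW),np.sin(YAW),0]); cy=np.array([-np.sin(YAW),np.cos(YAW),0]); Z=np.array([0,0,1.])
def hinge_to(x,z,th,y=0):  # lid-frame point (x to hinge) -> offset from hinge
    return cx*(x*np.cos(th)+z*np.sin(th))+cy*y+Z*(-x*np.sin(th)+z*np.cos(th))
HG=KN-hinge_to(-214,39,TH0); 
def knob(th): return HG+hinge_to(-214,39,th)
def frame(t,s=1):  # tool tilted with the lid by t
    z=-(cx*np.sin(t)+Z*np.cos(t)); y=-s*cy; return np.c_[np.cross(y,z),y,z]
def kpose(th,t,s=1,low=3,back=0):
    F=frame(t,s); return knob(th)+F[:,2]*(19+low-back),F
E
python3 - <<'E'
from h import *
print(HG, "bush xz", HG-cx*80.9-Z*26)
for s in(1,-1):
  for t in(.16,.3,.5,.65,.75,.873):
    for th in (t,):
        q=solver.ik(*kpose(th,t,s)); print(s,t,None if q is None else np.round(q,2))
    if t==.16: print('ap',solver.ik(*kpose(t,t,s,back=80)))
q=solver.ik(*kpose(.873,.5,1));print(q)
E
```

```text
[670.97942814  53.73800289 118.10403973] bush xz [592.47573499  34.19369012  92.10403973]
1 0.16 [-0.21  0.34  1.65 -0.07  1.29  1.15]
ap [-0.19501839  0.29628415  1.50402308 -0.06801195  1.48652962  1.14243662]
1 0.3 [-0.17  0.41  1.5  -0.12  1.51  1.18]
1 0.5 [-0.13  0.53  1.26 -0.18  1.81  1.2 ]
1 0.65 [-0.1   0.65  1.06 -0.23  2.04  1.19]
1 0.75 [-0.08  0.73  0.92 -0.27  2.2   1.17]
1 0.873 [-0.06  0.85  0.71 -0.35  2.39  1.11]
-1 0.16 [-0.21  0.34  1.65 -0.07  1.29 -2.  ]
ap [-0.19501839  0.29628415  1.50402308 -0.06801195  1.48652962 -1.99915603]
-1 0.3 [-0.17  0.41  1.5  -0.12  1.51 -1.96]
-1 0.5 [-0.13  0.53  1.26 -0.18  1.81 -1.94]
-1 0.65 [-0.1   0.65  1.06 -0.23  2.04 -1.95]
-1 0.75 [-0.08  0.73  0.92 -0.27  2.2  -1.98]
-1 0.873 [-0.06  0.85  0.71 -0.35  2.39 -2.03]
[-0.09339284  0.65325703  0.9313069  -0.17768993  2.0266971   1.19324143]
```

Run:
```python
from h import *
env.move_linear([500,-250,330]);
env.movep(*kpose(TH0,TH0,back=90)); 
p,F=kpose(TH0,TH0); print("hit",env.move_linear(p,F,v=120,guard=12))
hand.command_gripper(20)
s=env.read_state(); print(s["gripper_width"],s["gripper_force"],s["wrist_force"],s["time_s"])
for th in np.linspace(TH0,.873,13)[1:]:
    p,F=kpose(th,th); env.move_linear(p,F,v=60)
    s=env.read_state(); print(round(th,3),s["gripper_width"].round(1) if hasattr(s["gripper_width"],'round') else s["gripper_width"],np.round(s["wrist_force"],1),np.round(s["tcp_pos"]-p,1))
print(s["time_s"])
snap("scene","sc2"); snap("side","side2")
```

```text
hit False
29.17674105383431 29.496899521909654 [0.09906675 5.48233427 0.43905042] 8.2167
0.219 28.771570603866678 [-1.6  5.   1.7] [-0.3  0.9 -0.1]
0.279 28.917192151172248 [-2.1  6.1  1.3] [-0.3  1.  -0. ]
0.338 28.951149817684815 [-2.   6.4  1.7] [-0.3  1.  -0. ]
0.398 29.108436416783263 [-2.   5.9  2. ] [-0.2  1.  -0. ]
0.457 29.108193535949372 [-1.7  5.8  2.2] [-0.2  1.   0. ]
0.516 29.088074436253958 [-0.8  6.4  2.6] [-0.2  1.   0. ]
0.576 29.269441136298354 [-2.4  6.3  3. ] [-0.2  1.   0.1]
0.635 29.22936060044617 [-2.1  6.3  2.4] [-0.2  1.   0.1]
0.695 28.890133908145405 [-1.4  6.   2.8] [-0.1  1.1  0.1]
0.754 29.20638070143066 [-0.7  6.3  1.8] [-0.1  1.1  0.1]
0.814 29.21505609769202 [-0.7  6.9  2.3] [-0.1  1.1  0.1]
0.873 28.880764339473437 [-1.2  7.6  2.1] [-0.1  1.1  0.1]
12.6167
```

Run:
```python
from h import *
F=frame(.873)
s=env.read_state(); T=np.array(s["tcp_pos"])
hand.command_gripper(60)
env.move_linear(T-F[:,2]*110)
snap("scene","sc3")
B=HG-80.9*cx-26*Z-125*cy
env.movep([470,-250,400],frame(0))
best=[]
for el in (.5,.7,.85):           # tilt of tool z from vertical towards +cy
  z=cy*np.sin(el)-Z*np.cos(el)
  for roll in np.arange(-np.pi,np.pi,.4):
    a=np.cross(z,cx); x=cx*np.cos(roll)+a*np.sin(roll); R=np.c_[x,np.cross(z,x),z]
    # camera: tool +75x, -148z; tilted .29 back; aim so that camera sees B
    p=B-z*130-0*x
    q=solver.ik(p,R)
    if q is not None: best.append((el,round(roll,2),np.round(q,2).tolist(),np.round(p)))
for b in best: print(b)
print(env.read_state()["time_s"])
```

```text
Traceback (most recent call last):
workcell.PlanningError: the arm cannot follow that straight line within its joint ranges
```

Run:
```python
from h import *
F=frame(.873)
T=np.array(env.read_state()["tcp_pos"]); print(env.read_state()["gripper_width"])
for L in (80,65,55,45):
    try: env.move_linear(T-F[:,2]*L); print("L",L); break
    except env.PlanningError: pass
snap("scene","sc3")
T=np.array(env.read_state()["tcp_pos"])
for dz in (80,60,40):
    try: env.move_linear(T-60*cx+Z*dz,frame(.4)); print("dz",dz); break
    except env.PlanningError: pass
env.movep([470,-250,400],frame(0))
B=HG-80.9*cx-26*Z-125*cy
for el in (.5,.7,.85):
  z=cy*np.sin(el)-Z*np.cos(el)
  for roll in np.arange(-np.pi,np.pi,.4):
    a=np.cross(z,cx); x=cx*np.cos(roll)+a*np.sin(roll); R=np.c_[x,np.cross(z,x),z]
    q=solver.ik(B-z*130,R)
    if q is not None: print(el,round(roll,2),np.round(q,2).tolist(),np.round(B-z*130))
print(env.read_state()["time_s"])
```

```text
59.829122022010175
L 55
dz 80
0.5 -3.14 [-0.54, 0.8, 0.88, 0.36, 1.81, -2.33] [ 638. -148.  206.]
0.5 -2.74 [-0.54, 0.8, 0.88, 0.36, 1.81, -1.93] [ 638. -148.  206.]
0.5 -2.34 [-0.54, 0.8, 0.88, 0.36, 1.81, -1.53] [ 638. -148.  206.]
0.5 -1.94 [-0.54, 0.8, 0.88, 0.36, 1.81, -1.13] [ 638. -148.  206.]
0.5 -1.54 [-0.54, 0.8, 0.88, 0.36, 1.81, -0.73] [ 638. -148.  206.]
0.5 -1.14 [-0.54, 0.8, 0.88, 0.36, 1.81, -0.33] [ 638. -148.  206.]
0.5 -0.74 [-0.54, 0.8, 0.88, 0.36, 1.81, 0.07] [ 638. -148.  206.]
0.5 -0.34 [-0.54, 0.8, 0.88, 0.36, 1.81, 0.47] [ 638. -148.  206.]
0.5 0.06 [-0.54, 0.8, 0.88, 0.36, 1.81, 0.87] [ 638. -148.  206.]
0.5 0.46 [-0.54, 0.8, 0.88, 0.36, 1.81, 1.27] [ 638. -148.  206.]
0.5 0.86 [-0.54, 0.8, 0.88, 0.36, 1.81, 1.67] [ 638. -148.  206.]
0.5 1.26 [-0.54, 0.8, 0.88, 0.36, 1.81, 2.07] [ 638. -148.  206.]
0.5 1.66 [-0.54, 0.8, 0.88, 0.36, 1.81, 2.47] [ 638. -148.  206.]
0.5 2.06 [-0.54, 0.8, 0.88, 0.36, 1.81, 2.87] [ 638. -148.  206.]
0.5 2.86 [-0.54, 0.8, 0.88, 0.36, 1.81, -2.61] [ 638. -148.  206.]
0.7 -3.14 [-0.6, 0.94, 0.74, 0.49, 1.98, -2.33] [ 643. -168.  192
[... 1200 characters left out ...]
6. -182.  178.]
0.85 -1.54 [-0.63, 1.05, 0.62, 0.59, 2.1, -0.71] [ 646. -182.  178.]
0.85 -1.14 [-0.63, 1.05, 0.62, 0.59, 2.1, -0.31] [ 646. -182.  178.]
0.85 -0.74 [-0.63, 1.05, 0.62, 0.59, 2.1, 0.09] [ 646. -182.  178.]
0.85 -0.34 [-0.63, 1.05, 0.62, 0.59, 2.1, 0.49] [ 646. -182.  178.]
0.85 0.06 [-0.63, 1.05, 0.62, 0.59, 2.1, 0.89] [ 646. -182.  178.]
0.85 0.46 [-0.63, 1.05, 0.62, 0.59, 2.1, 1.29] [ 646. -182.  178.]
0.85 0.86 [-0.63, 1.05, 0.62, 0.59, 2.1, 1.69] [ 646. -182.  178.]
0.85 1.26 [-0.63, 1.05, 0.62, 0.59, 2.1, 2.09] [ 646. -182.  178.]
0.85 1.66 [-0.63, 1.05, 0.62, 0.59, 2.1, 2.49] [ 646. -182.  178.]
0.85 2.86 [-0.63, 1.05, 0.62, 0.59, 2.1, -2.59] [ 646. -182.  178.]
15.8833
```

Run:
```python
from h import *
B=HG-80.9*cx-26*Z-125*cy
z=cy*np.sin(.7)-Z*np.cos(.7); a=np.cross(z,cx); R=np.c_[a,np.cross(z,a),z]
env.movep(B-z*130-cx*30,R); _,p1,_=snap("wrist","q1")
env.move_linear(B-z*130+cx*10); _,p2,_=snap("wrist","q2")
m=cam("wrist"); print(m["position"],env.read_state()["time_s"])
c=[cv2.resize(p[0:250,130:430],None,fx=2,fy=2,interpolation=cv2.INTER_CUBIC) for p in (p1,p2)]
cv2.imwrite("pics/q12.png",cv2.resize(np.vstack([c[0][:300],c[1][:300]]),(600,600)))
cv2.imwrite("pics/q1f.png",np.hstack([p1[:,80:480],p2[:,80:480]]))
```

```text
[ 688.92562757 -314.18759436  253.92977087] 17.9083
```

View pics/q1f.png

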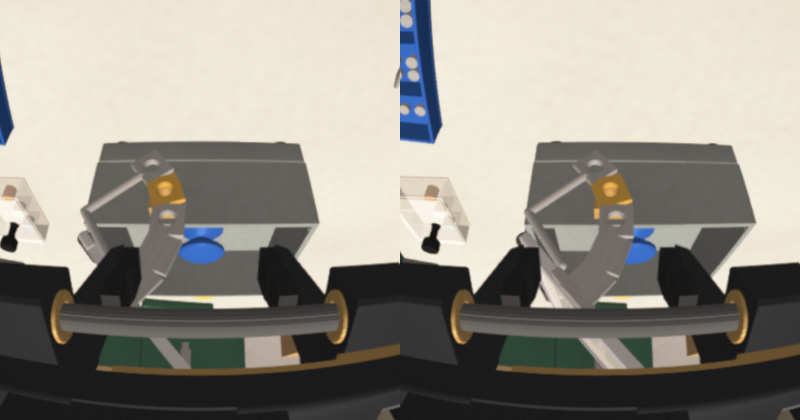

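The two views show the yellow segment's hole at q1 (245,187) and q2 (292,187), with brass visible behind. I'll zoom in.

Run:
```python
from h import *
c=[]
for n,u in(("q1",245),("q2",292)):
    m,p,d=load(n); c.append(cv2.resize(p[160:220,u-35:u+35+5],(400*1,320),interpolation=cv2.INTER_CUBIC))
cv2.imwrite("pics/qz.png",np.hstack(c))
m1,_,_=load("q1"); m2,_,_=load("q2")
print(mid(m1,(245,187),m2,(292,187)), HG-80.9*cx-26*Z)
```

```text
(array([ 625.38997964, -103.3901931 ,   93.4579976 ]), np.float64(0.5014880936454947)) [592.47573499  34.19369012  92.10403973]
```

View pics/qz.png

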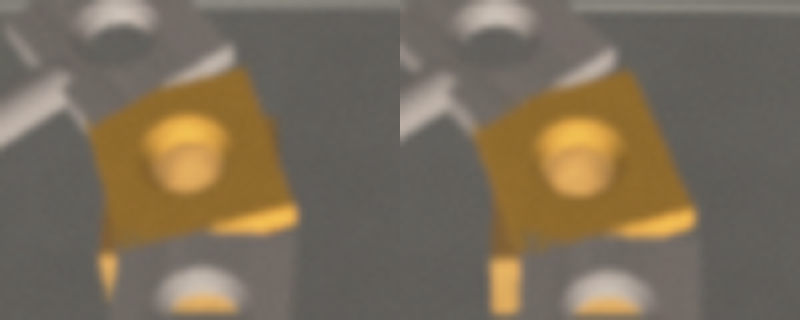

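Close-up: the hole rim is centred at about (187,154) left and (579,154) right in crop pixels. The bore mouth behind it sits at the offset expected from parallax over 9 mm, so the lid is aligned to about 1 mm. The hole triangulates to the modelled place. Next is the pin.

Run:
```python
from h import *
m1,_,_=load("q1"); m2,_,_=load("q2")
P,g=mid(m1,(244.6,188.4),m2,(290.2,188.4)); r=P-HG; print("hole chamber",r@cx,r@cy,P[2],g)
def red(n,m,p):
    h=cv2.cvtColor(p,cv2.COLOR_BGR2HSV); k=(((h[...,0]<8)|(h[...,0]>172))&(h[...,1]>140)&(h[...,2]>60)).astype(np.uint8)
    n_,l,st,c=cv2.connectedComponentsWithStats(k); i=1+st[1:,4].argmax(); return np.argwhere(l==i)[:,::-1].astype(np.float32),c[i]
m,p,d=load("w4"); pts,c=red("w4",m,p); a=plane(m,c,14)[0]; b=plane(m,(248,248),9)[0]
v=(b-a)[:2]; print("w4",a,b,np.linalg.norm(v),np.arctan2(v[1],v[0]),"driver tip",plane(load("w1")[0],(392,138),4))
yaw=np.arctan2(v[1],v[0]); pd=np.array([np.cos(yaw),np.sin(yaw),0]); R=np.c_[-pd,np.cross(-Z,-pd),-Z]
T=np.array(env.read_state()["tcp_pos"]); zt=np.array(env.read_state()["orientation"])[:,2]
env.move_linear(T-zt*80)
hand.command_gripper(50)
env.movep([a[0],a[1],150],R); m,p,d=snap("wrist","p1"); pts,c=red("",m,p)
w=plane(m,pts,18)[:,:2].astype(np.float32); print("p1",len(pts),plane(m,c,18),cv2.minAreaRect(w),env.read_state()["time_s"], env.read_state()["joint_positions"])
```

```text
hole chamber -80.98620376048564 -134.05256767951548 89.53724859833005 0.4966644909911567
w4 [ 450.59604632 -329.15047798   14.        ] [ 422.56326118 -215.35392503    9.        ] 117.19851751585081 1.8123285074358266 driver tip [[ 436.46435093 -421.21719103    4.        ]]
p1 970 [[ 449.60576655 -332.39369727   18.        ]] ((449.20794677734375, -331.9139099121094), (15.642365455627441, 48.617515563964844), 13.522953987121582) 20.1667 [-8.40363493e-01  4.67688930e-01  1.51519181e+00  5.73713928e-04
  1.15809377e+00  2.05955630e+00]
```

View pics/p1.png

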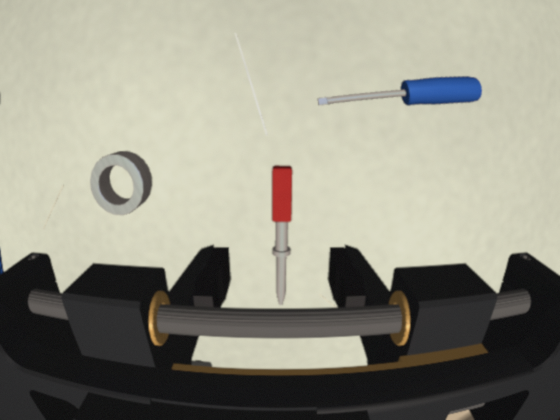

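p1: the pin lies centred at columns 272-292, with the handle at rows 167-221 and the nose at (281,303). The spacer (120,183) and driver are clear of it. Grasping and carrying to the pre-insertion pose.

Run:
```python
from h import *
yaw=1.809; pd=np.array([np.cos(yaw),np.sin(yaw),0]); R=np.c_[-pd,np.cross(-Z,-pd),-Z]
G=np.array([449.6,-331.2,0])-4*pd
env.move_linear(G+Z*40,R); print(env.move_linear(G+Z*4,v=80,guard=10))
hand.command_gripper(8); s=env.read_state(); print(s["gripper_width"],s["gripper_force"],s["tcp_pos"],s["wrist_force"])
env.move_linear(np.array(s["tcp_pos"])+Z*110)
Ri=np.c_[-cy,np.cross(-Z,-cy),-Z]
env.movep(HG-81*cx-cy*290+Z*(87-HG[2]),Ri)
s=env.read_state(); print(s["gripper_width"],s["tcp_pos"],s["wrist_force"],s["time_s"])
_,p,_=snap("wrist","i1"); _,ps,_=snap("side","i1s"); _,pc,_=snap("scene","i1c")
a=cv2.resize(p[:,120:440],None,fx=1.2,fy=1.2)[:500]; b=cv2.resize(pc[190:310,150:330],(400,266),interpolation=cv2.INTER_CUBIC); c=cv2.resize(ps[170:330,270:430],(400,300)[:1]+(234,),interpolation=cv2.INTER_CUBIC)
cv2.imwrite("pics/i1v.png",np.hstack([a,np.vstack([b,c])]))
```

```text
False
17.843609075408747 30.000330805778503 [ 450.57340944 -335.16022969    4.14511255] [-0.20236814  0.82218458  1.8442446 ]
17.695239359847392 [ 661.58697044 -248.0911893    86.69130503] [-0.5685277  -0.75201793 -0.53564576] 24.0333
```

View pics/i1v.png

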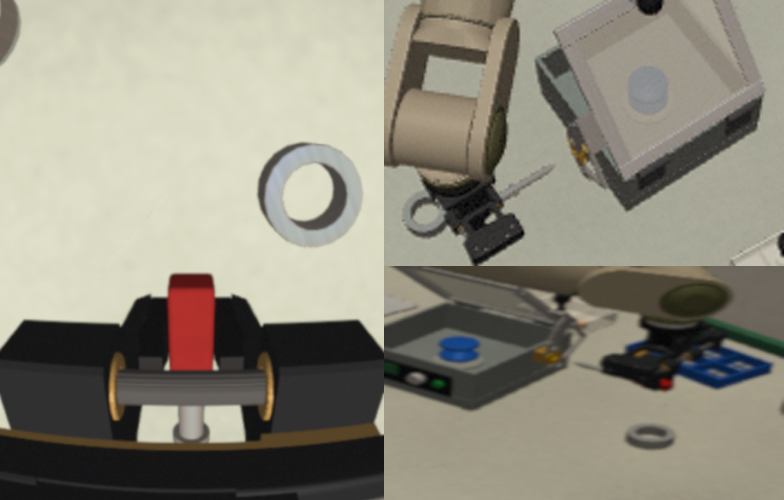

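The pin is gripped level and points at the yellow hole. Spacer undisturbed. Inserting under guard.

Run:
```python
from h import *
def at(y): return HG-81*cx+cy*y+Z*(87-HG[2])
def rep(t):
    s=env.read_state(); f=np.array(s["wrist_force"]); r=np.array(s["tcp_pos"])-HG; print(t,"ch",np.round([r@cx,r@cy,r[2]+HG[2]],1),"F",np.round([f@cx,f@cy,f[2]],1),s["gripper_width"],s["time_s"])
rep("start")
for y in (-262,-250,-240,-230,-220,-210,-200):
    h=env.move_linear(at(y),v=35,guard=15); rep((y,h))
    if h: break
```

```text
start ch [ -82.1 -291.1   87.5] F [ 0.2  0.7 -2.5] 17.920882182107906 24.1833
(-262, False) ch [ -81.  -262.2   87. ] F [ 0.3 -1.1 -1.3] 17.85460034102476 25.1333
(-250, False) ch [ -80.9 -249.8   87.1] F [-0.3 -0.6 -1.7] 17.61869566400901 25.625
(-240, False) ch [ -80.9 -239.8   87.1] F [-0.4  0.2 -1.1] 17.726848927897425 26.0583
(-230, False) ch [ -80.9 -229.8   87.1] F [-0.  -0.5 -1.9] 17.600527649093802 26.4917
(-220, False) ch [ -80.9 -219.8   87.1] F [ 0.3  0.3 -1.7] 17.331375588777973 26.925
(-210, False) ch [ -80.9 -209.8   87.1] F [-0.1  0.3 -1.5] 17.98852526043761 27.3583
(-200, False) ch [ -81.  -200.9   87.3] F [ 0.1 -4.5 -2.7] 17.51229344079428 27.7917
```

Run:
```python
from h import *
def at(y): return HG-81*cx+cy*y+Z*(87-HG[2])
def rep(t):
    s=env.read_state(); f=np.array(s["wrist_force"]); r=np.array(s["tcp_pos"])-HG; print(t,"ch",np.round([r@cx,r@cy,r[2]+HG[2]],1),"F",np.round([f@cx,f@cy,f[2]],1),s["gripper_width"],s["time_s"])
env.hold(.3); rep("hold")
for y in (-198,-196,-194,-192):
    h=env.move_linear(at(y),v=15,guard=12); rep((y,h))
    if h: break
_,p,_=snap("wrist","j1"); _,ps,_=snap("side","j1s"); _,pc,_=snap("scene","j1c")
a=cv2.resize(p[:,120:440],None,fx=1.2,fy=1.2)[:500]; b=cv2.resize(pc[230:290,200:290],(400,266),interpolation=cv2.INTER_CUBIC); c=cv2.resize(ps[180:240,320:422],(400,234),interpolation=cv2.INTER_CUBIC)
cv2.imwrite("pics/j1v.png",np.hstack([a,np.vstack([b,c])]))
```

```text
hold ch [ -81.  -200.8   87.2] F [-0.5 -5.4 -3.1] 17.737759070590993 28.0917
(-198, False) ch [ -81.  -200.7   87.7] F [  0.2 -12.8  -3.7] 17.685656388964336 28.375
(-196, False) ch [ -81.  -200.6   88.1] F [ -0.  -21.2  -3.9] 17.59116425283324 28.6583
(-194, False) ch [ -81.  -200.4   88.6] F [  0.  -28.2  -5.2] 17.861735288738476 28.9417
(-192, False) ch [ -81.  -200.2   89.1] F [ -1.5 -35.7  -5.3] 17.682883725220663 29.225
```

View pics/j1v.png

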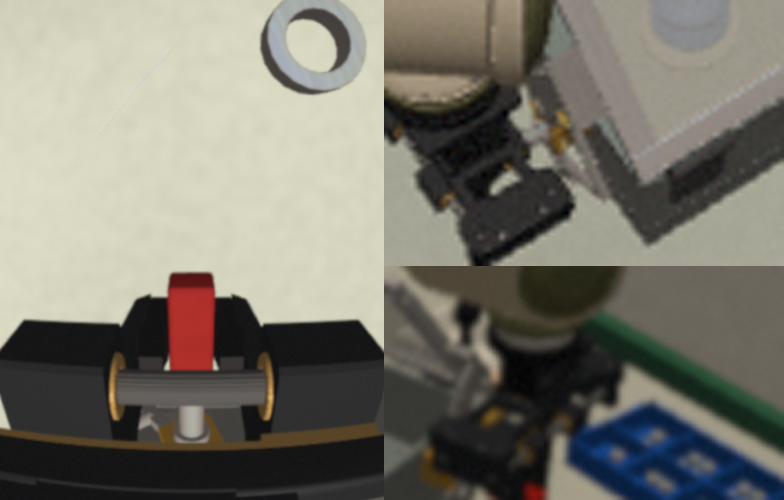

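The collar is seated against the yellow segment: there is a hard stop at -200.5, where modelled home is about -200. Relieving the push, releasing and checking.

Run:
```python
from h import *
def at(y,z=87): return HG-81*cx+cy*y+Z*(z-HG[2])
env.move_linear(at(-200.8),v=20); f=np.array(env.read_state()["wrist_force"]); print(np.round(f,1))
hand.command_gripper(45)
print(env.move_linear(at(-201,150),v=80,guard=15)); env.move_linear(at(-260,230))
_,p,_=snap("wrist","k0")
z=cy*np.sin(.7)-Z*np.cos(.7); a=np.cross(z,cx); R=np.c_[a,np.cross(z,a),z]
B=HG-80.9*cx-26*Z-125*cy
env.movep(B-z*200-cx*10,R); env.hold(.5); _,p,_=snap("wrist","k1"); _,pc,_=snap("scene","k1c")
print(env.read_state()["time_s"])
cv2.imwrite("pics/k1v.png",cv2.resize(p[100:280,180:400],None,fx=3,fy=3,interpolation=cv2.INTER_CUBIC))
```

```text
[ 0.4 -2.9 -2.3]
False
33.6083
```

View pics/k1v.png

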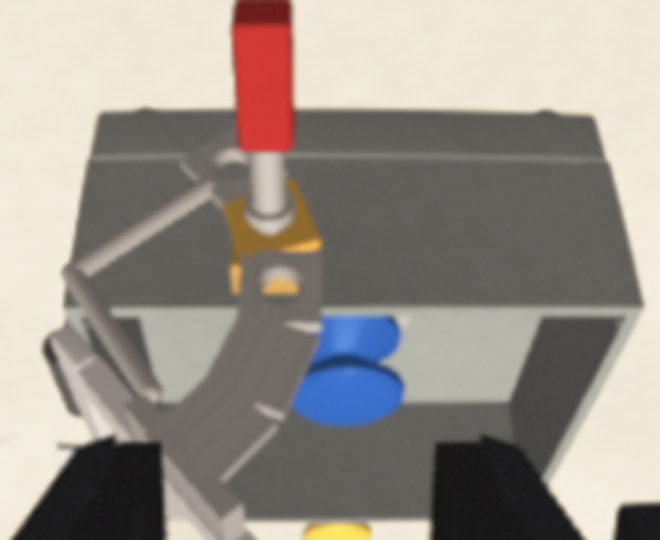

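The pin is in the yellow hole with its collar (268,215) against the quadrant. It sits level, and the gripper is clear.

```bash
python3 -c "
from workcell import env
print(env.sign_off())"
```

```text
the job is handed in; nothing more can be done
None
```

The lid stands at about 50°, held by the stay pin through the yellow hole into the bush with its collar against the quadrant. The job is handed in with the gripper clear, after about 34 s of robot time; I steered clear of the loose items but did not re-measure them all at the end.

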